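# Hang the slotted template on the headed pin

### The arm

A 7-joint arm with a two-finger parallel gripper is mounted at the origin on a cart in front of the work surface, level with it; the furniture and walls round the work are solid. World frame = base frame: x ahead of the robot, y to its left, z up, the work surface at z = 0. Lengths are in m, angles in degrees, forces in N, time in s.
With the tool pointing down it reaches from about 0.425 to 0.875 m from the base axis. Payload 4.7 kg.
Tool frame: the origin (TCP) lies between the finger pads; the fingertips stand 17 mm ahead of it and the grasp point (between the pads) lies 2 mm behind it; z points along the fingers, y is the line along which they close (so a half turn about z gives the same grasp; the last joint's range is limited). The gripper opens to 87 mm and grips with 3 to 60 N. Pads are 19 mm wide; open, the fingers measure 117 mm over their backs; the gripper's body (75 mm by 190 mm) begins 51 mm behind the grasp point.
Start: joints at [-74.135, 18.392, -4.016, 83.108, 1.295, 78.541, -3.26], TCP at [0.169, 0.628, 0.24] pointing down, gripper open.
Joint ranges: [-163.93, 163.93], [-17.29, 119.83], [-79.2, 71.16], [3.27, 140.29], [-89.18, 269.18], [5.43, 117.66], [-154.24, 154.24]. Speed limits (degrees/s): [147.25, 147.25, 180, 180, 180, 180, 180].

### API

Orientations are given as [roll, pitch, yaw] about the fixed x, y, z axes, in that order (R = Rz(yaw) Ry(pitch) Rx(roll)).
In Python, from cell import env, cams gives the robot as it stands.
- The arm moves only by the shell command python3 -m pendant 'ROWS' [FORCE]. ROWS is JSON, a list of rows, each an object of numbers: "tx", "ty", "tz": the shift along the tool's x, y, z each as a share of 0.05 m, from -1 to 1; "spin": the turn about the tool's z as a share of 4 degrees, from -1 to 1; "claw": the closure, from 0 (fully open) to 1 (shut). A call has 1 to 10 rows; each row shifts and turns the commanded pose from where the row before left it, along the tool's axes as they then stand; what a row does not reach is not made up. A row lasts 1/8 s, in which the tool goes at most 62.5 mm and 10.7 degrees, less where a joint would pass 70% of its speed; a pose out of reach is approached as far as the arm can. A call with a number of a shift or a turn outside -1 to 1 is refused whole. A call with a gripper value outside its range is refused whole. The fingers move at their own pace and stop on an object; FORCE is the grip in N (left out, the last holds). Time passes only in rows, so rows that do not move let the fingers close. It gives the time, the measured TCP pose, the force, the opening and the grip force at its end, in the units of the state.
- env.get_obs(): the state, without advancing time (a new reading comes with each control period).
- cams.read_camera(name): name is "scene" or "top"; returns the picture (384x512x3 uint8, red, green, blue); there is no depth.
- cams.camera_info(name): a dict with "fx", "fy", "cx", "cy" (pixels), "k1" (the pictures are not rectified: a ray, as slopes to the right and down, at radius r is drawn at 1 + k1 r^2 times it, then the intrinsics apply), "rvec" (rotation vector, rad) and "tvec" (3), from world to camera coordinates, as OpenCV has them. Camera axes: x right, y down, z forward; pixel columns grow to the right and rows downward; lengths in m; the calibration is good to about 2 mm. A picture is of the moment at which its call begins. camera_info takes no time and is no camera call.
- env.sign_off(): hands the job in; it is judged then, once.
The state is a dict: "time_s": time; "qpos": joint angles; "joint_velocities": joint speeds; "effort": joint torques, N m; "tool_pos": TCP position; "tool_rot": TCP orientation; "force": force on the tool from outside, world axes, zero at the start; "wrist_torque": the same for the moment, N m; "grip_width": finger opening in m; "grasp_force": force on a finger pad.
Only numpy, scipy, OpenCV 4.12 (cv2) and the standard library are available. Lean on these libraries where they do the work, as an engineer would, in place of code of your own. Each camera call takes 0.05 s, during which the arm holds its last target. There are 200 camera calls.

### The job

Two brass filing templates with wooden handles stand in grooved wooden blocks. Take the one with the open slot in its side edge out of its block, slide its slot sideways over the pin of the steel stand, between the pin's big end disc and the post, and let it hang there freely, upright and clear of the bench. Leave the other template, which has only a small round hole, standing in its block.

Things in the scene. Friction and masses are not known exactly. Their poses are not given: they have to be found in the camera images.
- slot_template_grip (a point): centre of the slotted template's wooden handle, 14 mm thick (local x), 30 wide (y), 45 tall, 127.5 mm above the lower edge; 0.15 to 0.31 kg. Under it a brass plate 5 mm thick, 80 wide, 99 tall, with an open slot in one side edge. Starts upright in a groove (22 mm deep, 7.5 wide) of a wooden block 62 x 104 x 30 mm, lower edge 8 mm above the bench; lifts straight up.
- slot_seat (a point): on the slotted template's middle line, 80 mm above its lower edge, 47.5 under the handle centre: the pin's axis lies here when it hangs. x through the plate, +y to the slot's mouth, z up. Mouth in the +y edge, 28 mm high, its mid-height 21 mm below this point; the slot runs to y = -14 mm. Over the middle its roof rises in a 45-degree inverted V to 5 mm above this point.
- pin_mid (a point): middle of the level pin of a fixed steel stand, 140 mm above the bench. Pin 8 mm thick along local x, free length 38 mm, this point half-way. At local -x (robot side) it ends in a disc 34 mm across, too big for the slot; at +x in a 24 mm collar on a 14 mm post (axis 29 mm from this point, top 21 mm above the pin's axis). Round foot 92 mm across, 18 high, under the post.
- hole_template_grip (a point): centre of the other template's wooden handle (same size and axes). Its plate has just a 12 mm round hole and no open slot. It stands in a like block, top 158 mm above the bench, beside the slotted one, left or right of it; leave it there.
There are look-alikes about, which are no part of the job. What is shaped like the part that bears slot_template_grip but orange or purple is not meant.

How it is judged (in metres and radians):
At the end, for the whole second after the job is handed in: The slotted template hangs at rest and released on the pin between disc and post, the pin at the top of its slot (slot_seat within 10 mm of the pin's axis across, 10 mm below to 8 mm above), upright within 12 degrees; the other template stands in its block, within 20 mm of its start (x of slot_seat in the frame of pin_mid between -0.02 and 0.02 m and y of slot_seat in the frame of pin_mid between -0.01 and 0.01 m and z of slot_seat in the frame of pin_mid between -0.01 and 0.008 m and angle between slot_seat's own z axis and vertical below 0.22 rad and angle between hole_template_grip's own z axis and vertical below 0.2 rad and distance of hole_template_grip from where it was at the start of the episode below 0.02 m and linear speed of slot_template below 0.03 m/s); the robot touches nothing.
It fails at once if the template with the round hole is pulled out of its block or knocked over (distance of hole_template_grip from where it was at the start of the episode above 0.04 m).
It also fails if it takes over 45 s, if anything falls off the work surface, if the arm or the gripper's body presses on something with over 40 N, if the wrist force passes 120 N, or if a joint passes its speed limit or range.

## Working session

There is one attempt and no reset: what is moved stays moved. The work goes in short steps, Python scripts to look and compute and a shell command to move; the robot and the scene stay as the last step left them, time stands still between calls to the robot, and variables do not carry over. Pictures are saved under pics/ and viewed, at most 10 in all, crops included, and the job is handed in when it is done.

```bash
mkdir -p pics; ls; python3 - <<'E'
from cell import env,cams
import cv2
o=env.get_obs();print({k:o[k] for k in('time_s','tool_pos','tool_rot','grip_width','force')})
for n in('scene','top'):
    cv2.imwrite(f'pics/{n}0.png',cams.read_camera(n)[:,:,::-1]);print(cams.camera_info(n))
E
```

```text
pics
{'time_s': 0.0, 'tool_pos': array([0.16879257, 0.62718675, 0.23848327]), 'tool_rot': array([-1.79893819e+02,  6.64358542e-03,  1.64943270e+02]), 'grip_width': 0.08705814020050782, 'force': array([-0.01876847, -0.2448529 ,  0.12160095])}
{'fx': 500.1009390793106, 'fy': 500.1009390793106, 'cx': 251.32655091061702, 'cy': 188.5774949428726, 'k1': -0.22353201421575228, 'rvec': array([ 0.51557321, -2.49009116,  1.45396895]), 'tvec': array([0.47382683, 0.17025   , 1.22354543])}
{'fx': 447.2359641921879, 'fy': 447.2359641921879, 'cx': 262.30175246404326, 'cy': 193.45847174531022, 'k1': -0.17436140403021627, 'rvec': array([ 2.14275691, -2.17992854,  0.05755694]), 'tvec': array([0.11301596, 0.48998072, 1.06197296])}
```

View pics/scene0.png

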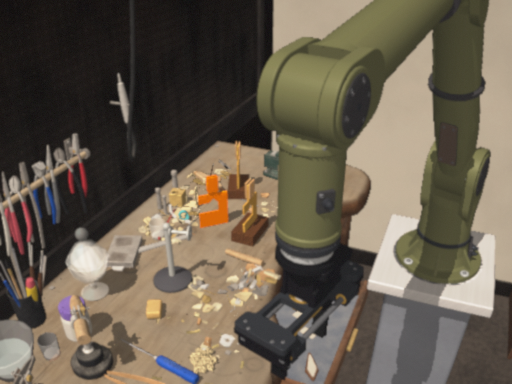

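View pics/top0.png

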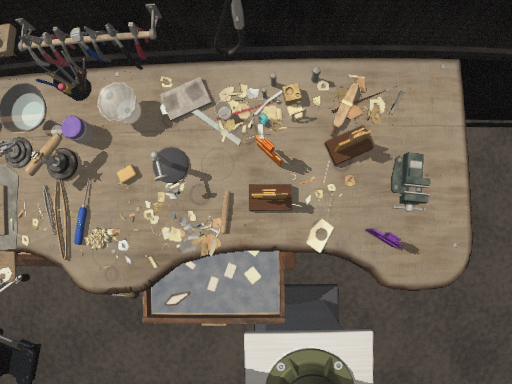

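The scene view shows the steel stand at about (172,275), an orange look-alike at (213,205), and two brass templates in blocks at about (250,220) and (238,180). The top view shows the blocks at (270,197) and (350,147), and the stand at (170,165). I'll zoom in next.

```bash
python3 - <<'E'
import cv2,numpy as np
s=cv2.imread('pics/scene0.png');t=cv2.imread('pics/top0.png')
a=cv2.resize(s[130:300,140:290],None,fx=3.5,fy=3.5,interpolation=cv2.INTER_CUBIC)
cv2.imwrite('pics/c1.png',a)
b=cv2.resize(t[110:230,135:385],None,fx=3.2,fy=3.2,interpolation=cv2.INTER_CUBIC)
cv2.imwrite('pics/c2.png',b)
E
```

```text
(no output)
```

View pics/c1.png

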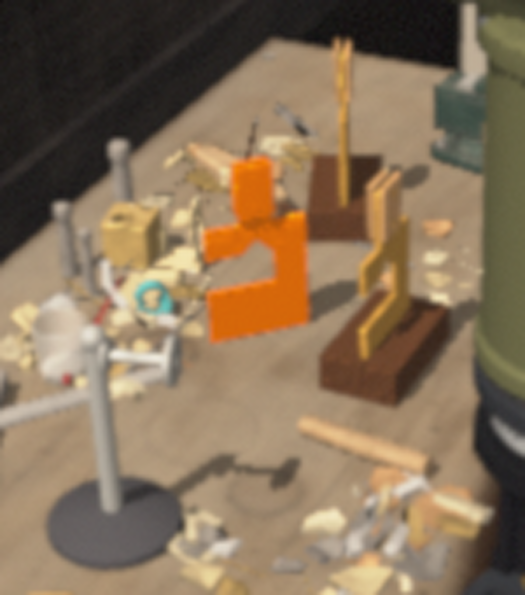

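View pics/c2.png

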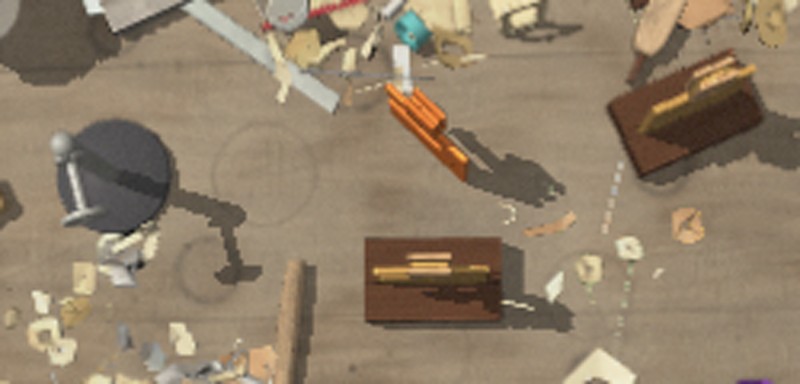

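Crop c1 shows the slotted template in the nearer block, with its mouth facing the stand (+y). The stand's disc is on the robot side. Crop c2 gives the post top at about (62,145), the disc at (83,216), the slotted handle top at about (430,265), and the block spanning 365–501 by 238–322. Next I'll measure these positions.

```bash
cat > h.py <<'E'
import cv2,numpy as np
from cell import env,cams
class C:
    def __init__(s,n):
        i=cams.camera_info(n);s.K=np.array([[i['fx'],0,i['cx']],[0,i['fy'],i['cy']],[0,0,1.]])
        s.d=np.array([i['k1'],0,0,0.]);s.r=np.array(i['rvec']);s.t=np.array(i['tvec']);s.R=cv2.Rodrigues(s.r)[0];s.o=-s.R.T@s.t
    def ray(s,uv):
        u=cv2.undistortPoints(np.array(uv,float).reshape(-1,1,2),s.K,s.d)[:,0]
        return np.c_[u,np.ones(len(u))]@s.R
    def plane(s,uv,z):
        d=s.ray(uv);return s.o+d*((z-s.o[2])/d[:,2])[:,None]
    def proj(s,p): return cv2.projectPoints(np.array(p,float).reshape(-1,1,3),s.r,s.t,s.K,s.d)[0][:,0]
T=C('top');S=C('scene')
def tri(a,b):
    d1=T.ray([a])[0];d2=S.ray([b])[0]
    x=np.linalg.lstsq(np.c_[d1,-d2],S.o-T.o,rcond=None)[0]
    p,q=T.o+x[0]*d1,S.o+x[1]*d2;return (p+q)/2,np.linalg.norm(p-q)
E
python3 - <<'E'
from h import *
np.set_printoptions(precision=4,suppress=True)
t=cv2.imread('pics/top0.png');print('cams',T.o,S.o)
def rect(mask,x0,x1,y0,y1):
    m=np.zeros_like(mask);m[y0:y1,x0:x1]=mask[y0:y1,x0:x1]
    c=max(cv2.findContours(m,0,1)[0],key=cv2.contourArea);return c
hsv=cv2.cvtColor(t,cv2.COLOR_BGR2HSV)
for nm,bx in(('slotblk',(240,300,175,220)),('holeblk',(320,380,120,172))):
    m=((hsv[...,1]>90)&(hsv[...,0]<12)).astype(np.uint8)*255
    c=rect(cv2.morphologyEx(m,cv2.MORPH_CLOSE,np.ones((5,5))),*bx)
    w=T.plane(c.reshape(-1,2),.03)[:,:2].astype(np.float32)
    print(nm,cv2.boundingRect(c),cv2.minAreaRect(w))
g=hsv[...,2];m=((g<85)&(hsv[...,1]<60)).astype(np.uint8)*255
c=rect(m,145,195,140,190);e=cv2.minEnclosingCircle(T.plane(c.reshape(-1,2),.018)[:,:2].astype(np.float32));print('foot',e)
f=lambda x,y:(135+x/3.2-.35,110+y/3.2-.35)
h=lambda x,y:(140+x/3.5-.35,130+y/3.5-.35)
print('posttop',T.plane([f(62,145)],.158)); print('disc',T.plane([f(83,216)],.14))
print('tri posttop',tri(f(62,143),h(93,338)),'tri disc',tri(f(83,216),h(172,358)))
print('handle top',T.plane([f(408,258),f(452,258),f(408,276),f(452,276),f(430,263)],.158))
print('plate top ends',T.plane([f(373,271),f(491,271)],.107))
print('scene handle top',S.plane([h(383,175)],.158))
for p in((0.5,0,.158),): pass
E
```

```text
cams [0.3981 0.0696 1.1033] [0.0361 1.0885 0.7513]
slotblk (249, 184, 43, 27) ((0.48273417353630066, 0.08588919043540955), (0.061666134744882584, 0.10284111648797989), 0.7189288139343262)
holeblk (326, 127, 47, 38) ((0.6176542639732361, -0.10387040674686432), (0.08549389988183975, 0.10767031461000443), 23.216733932495117)
foot ((0.5668816566467285, 0.33213767409324646), 0.04554835706949234)
posttop [[0.5689 0.3353 0.158 ]]
disc [[0.522  0.3249 0.14  ]]
tri posttop (array([0.5714, 0.3373, 0.1506]), np.float64(0.00043642146693847263)) tri disc (array([0.5221, 0.3247, 0.141 ]), np.float64(0.0003770956446594767))
handle top [[0.4869 0.1004 0.158 ]
 [0.4864 0.0712 0.158 ]
 [0.4749 0.1006 0.158 ]
 [0.4744 0.0714 0.158 ]
 [0.4833 0.0859 0.158 ]]
plate top ends [[0.483  0.1267 0.107 ]
 [0.4815 0.0443 0.107 ]]
scene handle top [[0.4854 0.0841 0.158 ]]
```

```bash
python3 -m pendant '[{"spin":1},{"spin":1},{"spin":1},{"spin":1},{"spin":1},{"spin":1},{"spin":1},{"spin":1},{"spin":1},{"spin":1}]'; python3 -m pendant '[{"spin":1},{"spin":1},{"spin":1},{"spin":1},{"spin":1},{"spin":1},{"spin":1},{"spin":1},{"spin":0.75},{}]'
```

```text
invalid input at $[0]: expected keys tx, ty, tz, spin, claw
invalid input at $[0]: expected keys tx, ty, tz, spin, claw
```

```bash
python3 -m pendant '[{"tx":0,"ty":0,"tz":0,"spin":1,"claw":0},{"tx":0,"ty":0,"tz":0,"spin":1,"claw":0},{"tx":0,"ty":0,"tz":0,"spin":1,"claw":0},{"tx":0,"ty":0,"tz":0,"spin":1,"claw":0},{"tx":0,"ty":0,"tz":0,"spin":1,"claw":0},{"tx":0,"ty":0,"tz":0,"spin":1,"claw":0},{"tx":0,"ty":0,"tz":0,"spin":1,"claw":0},{"tx":0,"ty":0,"tz":0,"spin":1,"claw":0},{"tx":0,"ty":0,"tz":0,"spin":1,"claw":0},{"tx":0,"ty":0,"tz":0,"spin":1,"claw":0}]'; python3 -m pendant '[{"tx":0,"ty":0,"tz":0,"spin":1,"claw":0},{"tx":0,"ty":0,"tz":0,"spin":1,"claw":0},{"tx":0,"ty":0,"tz":0,"spin":1,"claw":0},{"tx":0,"ty":0,"tz":0,"spin":1,"claw":0},{"tx":0,"ty":0,"tz":0,"spin":1,"claw":0},{"tx":0,"ty":0,"tz":0,"spin":1,"claw":0},{"tx":0,"ty":0,"tz":0,"spin":1,"claw":0},{"tx":0,"ty":0,"tz":0,"spin":1,"claw":0},{"tx":0,"ty":0,"tz":0,"spin":0.75,"claw":0},{"tx":0,"ty":0,"tz":0,"spin":0,"claw":0}]'
```

```text
time_s: 1.35
tool_pos: [0.1688, 0.6273, 0.2389]
tool_rot: [-180.0, 0.0, 124.8]
force: [-0.0, -0.0, -0.8]
grip_width: 0.087
grasp_force: 0.0
time_s: 2.6
tool_pos: [0.1687, 0.6274, 0.239]
tool_rot: [-180.0, 0.1, 90.0]
force: [-0.1, 1.4, 0.4]
grip_width: 0.0869
grasp_force: 0.0
```

```bash
python3 -m pendant '[{"tx":-0.9,"ty":0.52,"tz":0,"spin":0,"claw":0},{"tx":-0.9,"ty":0.52,"tz":0,"spin":0,"claw":0},{"tx":-0.9,"ty":0.52,"tz":0,"spin":0,"claw":0},{"tx":-0.9,"ty":0.52,"tz":0,"spin":0,"claw":0},{"tx":-0.9,"ty":0.52,"tz":0,"spin":0,"claw":0},{"tx":-0.9,"ty":0.52,"tz":0,"spin":0,"claw":0},{"tx":-0.9,"ty":0.52,"tz":0,"spin":0,"claw":0},{"tx":-0.9,"ty":0.52,"tz":0,"spin":0,"claw":0},{"tx":-0.9,"ty":0.52,"tz":0,"spin":0,"claw":0},{"tx":-0.9,"ty":0.52,"tz":0,"spin":0,"claw":0}]'; python3 -m pendant '[{"tx":-0.9,"ty":0.52,"tz":0,"spin":0,"claw":0},{"tx":-0.9,"ty":0.55,"tz":0,"spin":0,"claw":0},{"tx":0,"ty":0,"tz":0,"spin":0,"claw":0},{"tx":0,"ty":0,"tz":0,"spin":0,"claw":0}]'
python3 - <<'E'
from h import *
for n in('scene','top'): cv2.imwrite(f'pics/{n}1.png',cams.read_camera(n)[:,:,::-1])
s=cv2.imread('pics/scene1.png');a=cv2.resize(s[60:260,150:350],None,fx=3,fy=3,interpolation=2);cv2.imwrite('pics/c3.png',a)
E
```

```text
time_s: 3.85
tool_pos: [0.429, 0.1758, 0.2397]
tool_rot: [180.0, -0.0, 90.0]
force: [0.9, 0.4, 0.1]
grip_width: 0.0867
grasp_force: 0.0
time_s: 4.35
tool_pos: [0.4814, 0.088, 0.2394]
tool_rot: [-180.0, -0.0, 90.0]
force: [-0.9, 0.3, 0.0]
grip_width: 0.087
grasp_force: 0.0
```

View pics/c3.png

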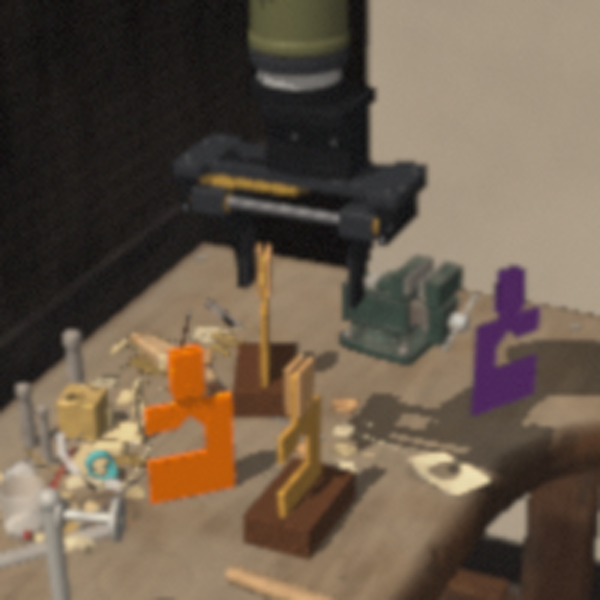

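The open fingers straddle the slotted handle (crop x 245 and 357, handle near 300), so the position agrees with the measurement. I'll go down, grip and lift.

```bash
python3 -m pendant '[{"tx":-0.04,"ty":0.03,"tz":0.5,"spin":0,"claw":0},{"tx":0,"ty":0,"tz":0.5,"spin":0,"claw":0},{"tx":0,"ty":0,"tz":0.5,"spin":0,"claw":0},{"tx":0,"ty":0,"tz":0.46,"spin":0,"claw":0},{"tx":0,"ty":0,"tz":0,"spin":0,"claw":0}]'; python3 -m pendant '[{"tx":0,"ty":0,"tz":0,"spin":0,"claw":1},{"tx":0,"ty":0,"tz":0,"spin":0,"claw":1},{"tx":0,"ty":0,"tz":0,"spin":0,"claw":1},{"tx":0,"ty":0,"tz":0,"spin":0,"claw":1},{"tx":0,"ty":0,"tz":0,"spin":0,"claw":1},{"tx":0,"ty":0,"tz":0,"spin":0,"claw":1},{"tx":0,"ty":0,"tz":0,"spin":0,"claw":1},{"tx":0,"ty":0,"tz":0,"spin":0,"claw":1}]' 30
```

```text
time_s: 5.08
tool_pos: [0.4815, 0.0863, 0.14]
tool_rot: [-179.8, 0.1, 90.1]
force: [0.3, 0.2, 0.6]
grip_width: 0.0872
grasp_force: 0.0
time_s: 6.08
tool_pos: [0.4834, 0.0854, 0.1416]
tool_rot: [180.0, -0.0, 89.9]
force: [-0.9, 0.5, -0.9]
grip_width: 0.0149
grasp_force: 0.0
```

```bash
python3 -m pendant '[{"tx":0,"ty":0,"tz":0,"spin":0,"claw":1},{"tx":0,"ty":0,"tz":0,"spin":0,"claw":1},{"tx":0,"ty":0,"tz":0,"spin":0,"claw":1}]' 30; python3 -m pendant '[{"tx":0,"ty":0,"tz":-0.3,"spin":0,"claw":1},{"tx":0,"ty":0,"tz":-0.3,"spin":0,"claw":1},{"tx":0,"ty":0,"tz":-0.5,"spin":0,"claw":1},{"tx":0,"ty":0,"tz":-0.6,"spin":0,"claw":1},{"tx":0,"ty":0,"tz":0,"spin":0,"claw":1}]'
```

```text
time_s: 6.45
tool_pos: [0.4833, 0.0854, 0.1416]
tool_rot: [180.0, -0.0, 89.9]
force: [1.4, -0.0, -0.3]
grip_width: 0.0139
grasp_force: 30.0
time_s: 7.08
tool_pos: [0.485, 0.0857, 0.2295]
tool_rot: [179.7, -0.2, 89.9]
force: [0.9, -0.1, -3.9]
grip_width: 0.0137
grasp_force: 30.0
```

```bash
python3 -m pendant '[{"tx":0.5,"ty":0.2,"tz":0,"spin":0,"claw":1},{"tx":0.6,"ty":0.25,"tz":0,"spin":0,"claw":1},{"tx":0.6,"ty":0.25,"tz":0,"spin":0,"claw":1},{"tx":0.6,"ty":0.25,"tz":0,"spin":0,"claw":1},{"tx":0.6,"ty":0.25,"tz":0,"spin":0,"claw":1},{"tx":0.47,"ty":0.19,"tz":0.24,"spin":0,"claw":1},{"tx":0,"ty":0,"tz":0,"spin":-0.9,"claw":1},{"tx":0,"ty":0,"tz":0,"spin":-0.9,"claw":1},{"tx":0,"ty":0,"tz":0,"spin":-0.8,"claw":1},{"tx":0,"ty":0,"tz":0,"spin":0,"claw":1}]'
python3 -m pendant '[{"tx":0,"ty":0,"tz":0,"spin":0,"claw":1},{"tx":0,"ty":0,"tz":0,"spin":0,"claw":1}]'
python3 - <<'E'
from h import *
for n in('scene','top'): cv2.imwrite(f'pics/{n}2.png',cams.read_camera(n)[:,:,::-1])
s=cv2.imread('pics/scene2.png')[160:310,130:255];t=cv2.imread('pics/top2.png')[100:220,130:230]
a=cv2.resize(s,None,fx=3.2,fy=3.2,interpolation=2);b=cv2.resize(t,None,fx=4,fy=4,interpolation=2)
cv2.imwrite('pics/c4.png',np.hstack([a,b]))
p=(.5395,.3282,.14);print(S.proj([p]),T.proj([p]))
E
```

```text
time_s: 8.32
tool_pos: [0.5524, 0.2536, 0.2134]
tool_rot: [-179.9, 0.0, 100.3]
force: [-0.1, -0.4, -3.5]
grip_width: 0.0139
grasp_force: 30.0
time_s: 8.57
tool_pos: [0.5529, 0.2538, 0.2143]
tool_rot: [-180.0, 0.0, 100.3]
force: [0.1, 0.1, -3.3]
grip_width: 0.0139
grasp_force: 30.0
[[181.18406714 231.36476839]] [[159.18834828 169.34731259]]
```

View pics/c4.png

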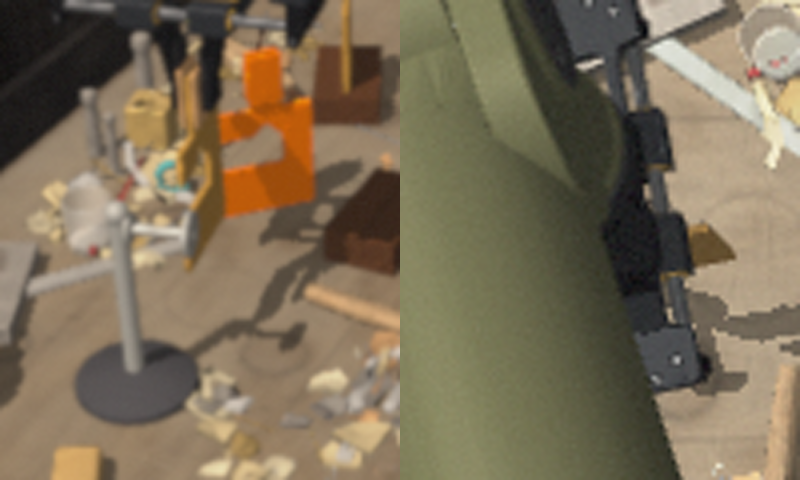

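The template is held upright just short of the disc. In the scene crop the disc is at (190,228) and the plate's near edge is at about (190,265–150). Offsets agree with the predictions, so I'll slide it in slowly.

```bash
python3 -m pendant '[{"tx":0.2,"ty":0,"tz":0,"spin":0,"claw":1},{"tx":0.2,"ty":0,"tz":0,"spin":0,"claw":1},{"tx":0.2,"ty":0,"tz":0,"spin":0,"claw":1},{"tx":0.2,"ty":0,"tz":0,"spin":0,"claw":1},{"tx":0,"ty":0,"tz":0,"spin":0,"claw":1}]'
python3 -m pendant '[{"tx":0.2,"ty":0,"tz":0,"spin":0,"claw":1},{"tx":0.2,"ty":0,"tz":0,"spin":0,"claw":1},{"tx":0.2,"ty":0,"tz":0,"spin":0,"claw":1},{"tx":0.1,"ty":0,"tz":0,"spin":0,"claw":1},{"tx":0,"ty":0,"tz":0,"spin":0,"claw":1}]'
python3 - <<'E'
from h import *
cv2.imwrite('pics/scene3.png',cams.read_camera('scene')[:,:,::-1])
s=cv2.imread('pics/scene3.png')[140:310,130:260]
cv2.imwrite('pics/c5.png',cv2.resize(s,None,fx=3.5,fy=3.5,interpolation=2))
E
```

```text
time_s: 9.3
tool_pos: [0.5452, 0.2948, 0.2144]
tool_rot: [-180.0, -0.0, 100.5]
force: [-0.0, 0.5, -3.0]
grip_width: 0.014
grasp_force: 30.0
time_s: 9.93
tool_pos: [0.5393, 0.3282, 0.2145]
tool_rot: [-180.0, 0.0, 100.4]
force: [0.5, -1.5, -2.9]
grip_width: 0.0137
grasp_force: 30.0
```

View pics/c5.png

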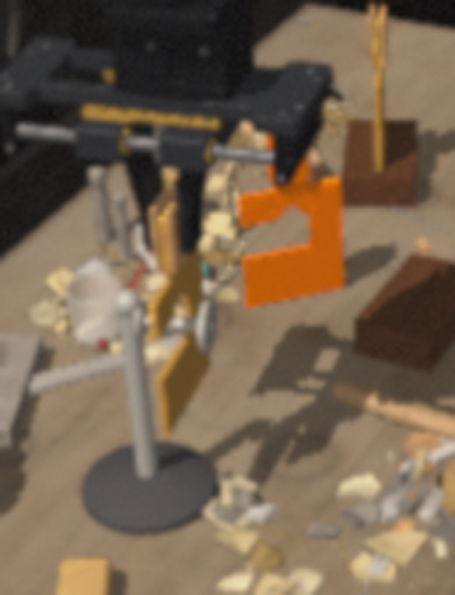

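The pin now passes through the slot, with the disc at (205,325) and the plate between disc and post. Next I'll lower it.

```bash
python3 -m pendant '[{"tx":0,"ty":0,"tz":0.1,"spin":0,"claw":1},{"tx":0,"ty":0,"tz":0.1,"spin":0,"claw":1},{"tx":0,"ty":0,"tz":0.1,"spin":0,"claw":1},{"tx":0,"ty":0,"tz":0.04,"spin":0,"claw":1},{"tx":0,"ty":0,"tz":0,"spin":0,"claw":1}]'
python3 -m pendant '[{"tx":0,"ty":0,"tz":0.04,"spin":0,"claw":1},{"tx":0,"ty":0,"tz":0,"spin":0,"claw":1}]'
```

```text
time_s: 10.6
tool_pos: [0.5395, 0.3275, 0.1973]
tool_rot: [-180.0, 0.0, 100.3]
force: [0.6, -0.3, -2.4]
grip_width: 0.0141
grasp_force: 30.0
time_s: 10.85
tool_pos: [0.5395, 0.3276, 0.1955]
tool_rot: [-180.0, -0.0, 100.3]
force: [-0.3, 0.0, -2.2]
grip_width: 0.0137
grasp_force: 30.0
```

```bash
python3 -m pendant '[{"tx":0,"ty":0,"tz":0.03,"spin":0,"claw":1},{"tx":0,"ty":0,"tz":0,"spin":0,"claw":1}]'
python3 -m pendant '[{"tx":0,"ty":0,"tz":0.02,"spin":0,"claw":1},{"tx":0,"ty":0,"tz":0,"spin":0,"claw":1}]'
```

```text
time_s: 11.1
tool_pos: [0.5398, 0.3274, 0.1943]
tool_rot: [180.0, 0.0, 100.3]
force: [0.1, 0.1, -2.0]
grip_width: 0.014
grasp_force: 30.0
time_s: 11.35
tool_pos: [0.5399, 0.3275, 0.194]
tool_rot: [179.9, -0.0, 100.3]
force: [-0.5, -1.0, 3.0]
grip_width: 0.0137
grasp_force: 30.0
```

The force went from -3 N to +3 N at seat z ≈ 0.1406, so the pin now bears the template. I'll release it.

```bash
python3 -m pendant '[{"tx":0,"ty":0,"tz":0,"spin":0,"claw":0.8},{"tx":0,"ty":0,"tz":0,"spin":0,"claw":0.7},{"tx":0,"ty":0,"tz":0,"spin":0,"claw":0.6},{"tx":0,"ty":0,"tz":0,"spin":0,"claw":0.5},{"tx":0,"ty":0,"tz":0,"spin":0,"claw":0.5},{"tx":0,"ty":0,"tz":0,"spin":0,"claw":0.5}]' 10
python3 -m pendant '[{"tx":0,"ty":0,"tz":-0.3,"spin":0,"claw":0.5},{"tx":0,"ty":0,"tz":-0.6,"spin":0,"claw":0.5},{"tx":0,"ty":0,"tz":-0.9,"spin":0,"claw":0.5},{"tx":0,"ty":0,"tz":-0.5,"spin":0,"claw":0.5},{"tx":0,"ty":0,"tz":0,"spin":0,"claw":0.5},{"tx":0,"ty":0,"tz":0,"spin":0,"claw":0.5},{"tx":0,"ty":0,"tz":0,"spin":0,"claw":0.5},{"tx":0,"ty":0,"tz":0,"spin":0,"claw":0.5}]'
python3 - <<'E'
from h import *
cv2.imwrite('pics/scene4.png',cams.read_camera('scene')[:,:,::-1])
s=cv2.imread('pics/scene4.png')[120:300,130:280]
cv2.imwrite('pics/c6.png',cv2.resize(s,None,fx=3.3,fy=3.3,interpolation=2))
E
```

```text
time_s: 12.1
tool_pos: [0.5396, 0.3276, 0.193]
tool_rot: [180.0, -0.0, 100.3]
force: [-0.2, -0.0, -0.4]
grip_width: 0.043
grasp_force: 0.0
time_s: 13.1
tool_pos: [0.5392, 0.3275, 0.307]
tool_rot: [-179.9, 0.0, 100.3]
force: [-0.6, -0.4, -0.4]
grip_width: 0.0438
grasp_force: 0.0
```

View pics/c6.png

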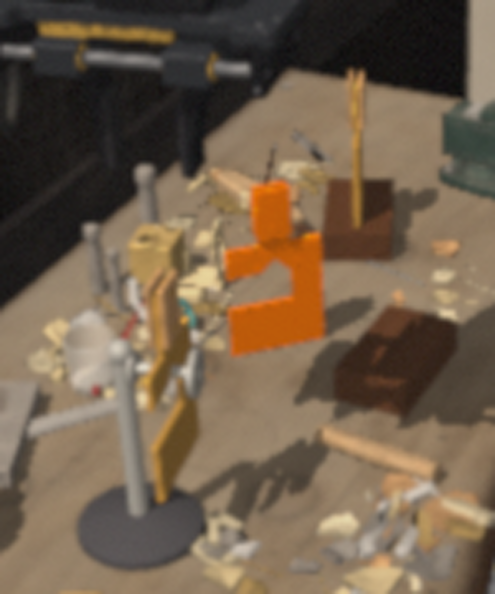

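The template hangs on the pin in the crop, with its handle at (165,310) and its lower plate at (175,450). The other template stands undisturbed at (357,150). I'll check the tilt against the projected upright corners.

```bash
python3 -m pendant '[{"tx":0,"ty":0,"tz":0,"spin":0,"claw":0.5},{"tx":0,"ty":0,"tz":0,"spin":0,"claw":0.5},{"tx":0,"ty":0,"tz":0,"spin":0,"claw":0.5},{"tx":0,"ty":0,"tz":0,"spin":0,"claw":0.5},{"tx":0,"ty":0,"tz":0,"spin":0,"claw":0.5},{"tx":0,"ty":0,"tz":0,"spin":0,"claw":0.5}]'
python3 - <<'E'
from h import *
a=cams.read_camera('scene')[:,:,::-1].copy();cv2.imwrite('pics/scene5.png',a)
b=cv2.imread('pics/scene4.png');print('diff',np.abs(a[200:290,160:200].astype(int)-b[200:290,160:200]).mean())
y=np.radians(10.4);X=np.array([np.cos(y),np.sin(y),0]);Y=np.array([-np.sin(y),np.cos(y),0]);s=np.array([.5397,.328,.1403])
P=lambda q:s+X*q[0]+Y*q[1]+np.array([0,0,q[2]])
h=[P(q) for q in((0,15,25),(0,15,70),(0,-15,70),(0,-15,25))];p=[P(q) for q in((0,40,-80),(0,40,-35),(0,-40,19),(0,-40,-80))]
off=np.array([150,190]);c=cv2.resize(a[190:290,150:220],None,fx=6,fy=6,interpolation=2)[:600]
for pts in(h,p):
    for u in (S.proj(pts)-off)*6+2.5: cv2.circle(c,tuple(int(v) for v in u),4,(255,0,255),1)
cv2.imwrite('pics/c7.png',c)
E
```

```text
time_s: 13.9
tool_pos: [0.5396, 0.3276, 0.3081]
tool_rot: [180.0, -0.0, 100.3]
force: [-0.4, 0.3, -0.0]
grip_width: 0.0439
grasp_force: 0.0
diff 0.7577777777777778
```

View pics/c7.png

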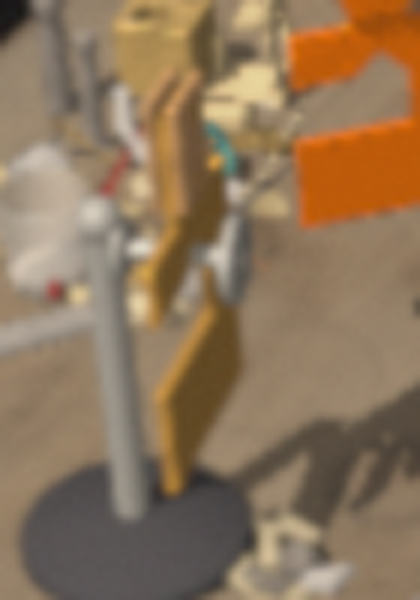

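```bash
python3 - <<'E'
from h import *
for yaw in(10.4,):
  for roll in(0,6,-6):
    y=np.radians(yaw);r=np.radians(roll)
    X=np.array([np.cos(y),np.sin(y),0]);Y0=np.array([-np.sin(y),np.cos(y),0]);Z0=np.array([0,0,1.])
    Y=Y0*np.cos(r)+Z0*np.sin(r);Z=Z0*np.cos(r)-Y0*np.sin(r);s=np.array([.5397,.328,.1403])
    pts=[s+X*a+Y*b+Z*c for a,b,c in((7,15,70),(-7,15,70),(-7,-15,70),(0,40,-80),(0,40,-35),(0,40,19),(0,-40,-80),(0,40,-7))] if 0 else [s+(X*a+Y*b+Z*c)/1000 for a,b,c in((7,15,70),(-7,15,70),(-7,-15,70),(0,40,-80),(0,40,-35),(0,40,19),(0,-40,-80),(0,40,-7))]
    print(roll,((S.proj(pts)-[150,190])*6+2.5).round().astype(int).tolist())
E
```

```text
0 [[140, 104], [178, 109], [207, 66], [170, 489], [159, 391], [146, 267], [241, 364], [152, 328]]
6 [[147, 90], [185, 95], [214, 60], [161, 493], [155, 387], [147, 254], [235, 384], [151, 319]]
-6 [[133, 119], [171, 124], [200, 73], [179, 483], [164, 394], [145, 280], [247, 342], [154, 336]]
```

The observed corners are near-bottom (172,490), lip (158,400) and upper lip (152,325). They match the upright prediction and the template is at rest, so I'm handing in.

```bash
python3 -c "
from cell import env
print(env.sign_off())"
```

```text
the job is handed in; nothing more can be done
None
```

The slotted template hangs upright and released on the pin between disc and post, the round-hole template was left standing in its block, and the job was handed in at about 14 s (sign-off returned no verdict).

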